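Open the sugar box to its stop and put the sugar jar away

ROBOT

A 6-joint arm with a two-finger parallel gripper is mounted at the origin on the work surface. World frame = base frame: x ahead of the robot, y to its left, z up, the work surface at z = 0. Lengths are in m, angles in rad, forces in N, time in s.
With the tool pointing down it reaches from about 0.375 to 0.9 m from the base axis. Payload 3.1 kg.
Tool frame: the origin (TCP) lies on the front face of the gripper's body, between the roots of the fingers; the fingertips stand 73 mm ahead of it and the grasp point (between the pads) lies 54 mm ahead of it (manip.tips_ahead is the distance from the TCP to the fingertips, in m); z points along the fingers, y is the line along which they close (so a half turn about z gives the same grasp; the last joint's range is limited). The gripper opens to 85 mm and grips with 20 to 120 N. Pads are 22 mm wide; open, the fingers measure 114 mm over their backs; the gripper's body (76 mm by 85 mm) begins 54 mm behind the grasp point. The pads swing forward as they close: fully open they stand 13 mm farther back than shut.
Start: joints at [-1.52, 0.527, 1.433, -0, 1.181, -0.178], TCP at [0.142, -0.609, 0.304] pointing down, gripper open.
Joint ranges: [-3.08, 3.08], [-0.75, 2.2], [0.22, 2.44], [-1.43, 4.57], [0, 2.65], [-2.85, 2.85]. Speed limits (rad/s): [2.79, 2.79, 3.14, 3.14, 3.14, 3.14].

INTERFACE

Orientations are given as a unit quaternion [x, y, z, w].
In Python, from station import sense, eyes, workorder, manip gives the robot as it stands.
- The arm moves only by the shell command python3 -m inch 'ROWS' [OPENING] [FORCE]. ROWS is JSON, a list of rows, each an object of numbers: "dx", "dy", "dz": the shift along the tool's x, y, z in cm; "wx", "wy", "wz": the turn, a rotation vector about the tool's x, y, z in degrees. In form: [{"dx": .., "dy": .., "dz": .., "wx": .., "wy": .., "wz": ..}, ...]. A call has 1 to 10 rows; each row shifts and turns the commanded pose from where the row before left it, along the tool's axes as they then stand; what a row does not reach is not made up. A row lasts 1/8 s, in which the tool goes at most 62.5 mm and 10.7 degrees, less where a joint would pass 70% of its speed; a pose out of reach is approached as far as the arm can. A call with a gripper value outside its range is refused whole. OPENING is the opening, from 0 (shut) to 1 (fully open), set as the call begins (- or left out, the last holds). The fingers move at their own pace and stop on an object; FORCE is the grip in N (left out, the last holds). Time passes only in rows, so rows that do not move let the fingers close. It gives the time, the measured TCP pose, the force, the opening and the grip force at its end, in the units of the state.
- sense(): the state, without advancing time (a new reading comes with each control period).
- eyes.snapshot(name): name is "scene" or "top"; returns the picture (420x560x3 uint8, red, green, blue); there is no depth.
- eyes.camera_params(name): a dict with "fx", "fy", "cx", "cy" (pixels), "rvec" (rotation vector, rad) and "tvec" (3), from world to camera coordinates, as OpenCV has them. Camera axes: x right, y down, z forward; pixel columns grow to the right and rows downward; lengths in m; the calibration is good to about 2 mm. A picture is of the moment at which its call begins. camera_params takes no time and is no camera call.
- workorder.sign_off(): hands the job in; it is judged then, once.
The state is a dict: "t": time; "q": joint angles; "qd": joint speeds; "tau": joint torques, N m; "tcp_pos": TCP position; "tool_rot": TCP orientation; "force": force on the tool from outside, world axes, zero at the start; "ft_torque": the same for the moment, N m; "finger_gap": opening from 0.0 (shut) to 1.0 (fully open); "gripper_force": force on a finger pad.
Only numpy, scipy, OpenCV 4.12 (cv2) and the standard library are available. Lean on these libraries where they do the work, as an engineer would, in place of code of your own. Each camera call takes 0.05 s, during which the arm holds its last target. There are 200 camera calls.

TASK

Put the sugar jar away: swing the steel box's lid all the way back by its red handle until it comes up against its stop, feeling for the stop rather than forcing it, and let go so that the lid stays resting on the stop. Then stand the jar upright on the floor of the box, set down gently. Leave the lid open against its stop, and do not disturb the mortar or the bowl.

Things in the scene. Friction and masses are not known exactly. Their poses are not given: they have to be found in the camera images.
- box: Open-topped brushed-steel box fixed to the cart top, 130 (x) by 220 (y) by 100 mm high outside, walls and floor 4 mm thick, its handle side facing the robot, yawed up to 0.3 rad. Origin: centre of its underside. Its x axis points from the handle side (front) to the hinge side (rear), y along the hinge, z up. Nothing is inside it.
- lid: Steel lid of the box, 132 by 220 by 6 mm, 0.3 kg, which turns on a hinge along the box's rear top edge. Origin: on the hinge axis at the middle of its length; when shut its axes are parallel to the box's and the lid reaches from the origin towards -x. It carries the red handle.
- hinge (a joint): Opening angle of the lid in rad: 0 shut, pi/2 upright, more as it leans back to the rear. The hinge is stiff (about 0.45 N m of friction, 2.4 N at the handle while moving, little felt once the hand stops), so the lid stays where it is left. It starts at 0 to 0.35. The stop lies somewhere from 1.55 to 2.0, set differently each time, and no reading tells where.
- hinge_axis (a point): Point on the hinge axis (which runs along the box's y) at the middle of the box's rear top edge: 65 mm behind the box's centre, 100.5 mm above its underside. It does not move with the lid.
- lid_bar (a point): Middle of the red round handle bar, 12 mm thick and 100 mm long, parallel to the hinge, 192 mm from the hinge axis. It is the cross-piece of a U-shaped handle that stands out from the lid's free edge in the lid's own plane; the clear gap between the bar and the lid's edge is 54 mm. In the lid's frame it lies at (-192, 0, 3) mm.
- stay: Blue round hinge housing, 150 mm across, 26 mm thick, fixed on the box's +y side around the hinge axis; it hides the rubber stop. Beyond first touch the rubber gives about 1 mm at the handle per newton; 10 N at the handle is too much, 4 to 7 N is right. So pressed and then let go, the lid stays resting on the rubber. Origin: same point as hinge_axis.
- jar: Closed amber glass sugar jar with a yellow cap, 50 mm in diameter, 70 mm high, about 0.15 to 0.3 kg, loose, standing on the cart top at one of three places beside the box (which of them differs). Origin: centre of its underside, z along its axis.
- jar_center (a point): Centre of the sugar jar, half-way up (35 mm above its underside).
- mortar: Bystander: grey stone mortar with a wooden pestle in it, 132 mm across, 110 mm high (pestle to 170 mm), 2.5 kg. Origin: centre of its underside.
- bowl: Bystander: aluminium bowl, 136 mm across, 50 mm high. Origin: centre of its underside.
There are look-alikes about, which are no part of the job. There is more than one size of the jar; the job needs the smallest.

How it is judged:
By the outcome, as a careful person would: the job done as asked, in the order asked, and still so for the second after the job is handed in, with the robot touching nothing.
It also fails if it takes over 72 s, if anything falls off the work surface, if the arm or the gripper's body presses on something with over 40 N, if the wrist force passes 120 N, or if a joint passes its speed limit or range.

## Working session

There is one attempt and no reset: what is moved stays moved. The work goes in short steps, Python scripts to look and compute and a shell command to move; the robot and the scene stay as the last step left them, time stands still between calls to the robot, and variables do not carry over. Pictures are saved under pics/ and viewed, at most 10 in all, crops included, and the job is handed in when it is done.

```bash
mkdir -p pics; ls; cat > h.py <<'E'
import numpy as np, cv2
from scipy.spatial.transform import Rotation as R
from station import sense, eyes, workorder, manip
def snap(n,f):
    im=eyes.snapshot(n); cv2.imwrite('pics/'+f,im[:,:,::-1]); return im
def cam(n):
    c=eyes.camera_params(n); K=np.array([[c['fx'],0,c['cx']],[0,c['fy'],c['cy']],[0,0,1.]])
    return K,np.array(c['rvec'],float),np.array(c['tvec'],float)
def proj(n,P):
    K,r,t=cam(n); return cv2.projectPoints(np.array(P,float).reshape(-1,3),r,t,K,None)[0].reshape(-1,2)
def onz(n,uv,z):
    K,r,t=cam(n); M=cv2.Rodrigues(r)[0]; o=-M.T@t
    d=M.T@np.linalg.inv(K)@np.array([uv[0],uv[1],1.]); return o+d*(z-o[2])/d[2]
E
python3 - <<'E'
from h import *
a=snap('scene','s1.png');b=snap('top','t1.png')
for n in('scene','top'):
    K,r,t=cam(n);M=cv2.Rodrigues(r)[0];print(n,K[0,0],-M.T@t,M[2])
print(sense())
E
```

```text
pics
scene 545.7908164136646 [1.4023359  0.00706106 1.17557776] [-0.59469294 -0.00317862 -0.80394664]
top 442.8658194354152 [ 0.53960541 -0.00206709  1.09494776] [ 0.05115558 -0.01967274 -0.99849692]
{'t': 0.1, 'q': array([-1.52050489e+00,  5.28378034e-01,  1.43378598e+00,  1.36871731e-05,
        1.18138637e+00, -1.78492406e-01]), 'qd': array([-0.00169488, -0.00360225, -0.00392739, -0.00129698, -0.00013266,
        0.00030614]), 'tau': array([-1.33162875e-04, -4.43304884e+01, -1.78587091e+01, -2.81348321e-04,
        3.91051974e-03,  4.70797076e-06]), 'tcp_pos': array([ 0.1417561 , -0.60819354,  0.3030246 ]), 'tool_rot': array([ 9.93464197e-01,  1.14139961e-01,  6.90184193e-05, -9.76448824e-04]), 'force': array([-0.39866726, -1.05370756, -0.13865928]), 'ft_torque': array([ 0.0106367 ,  0.0016899 , -0.04955399]), 'gripper_force': 0.0, 'finger_gap': 0.9982813398860484}
```

View pics/s1.png

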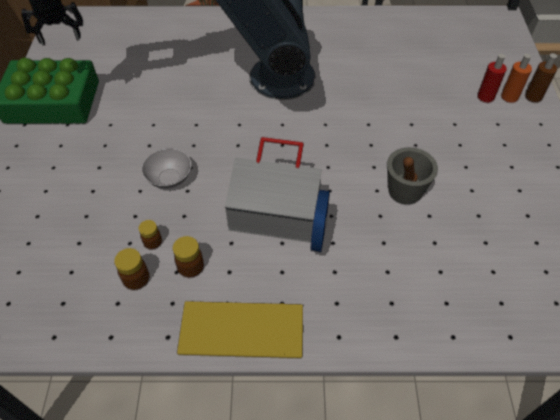

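View pics/t1.png

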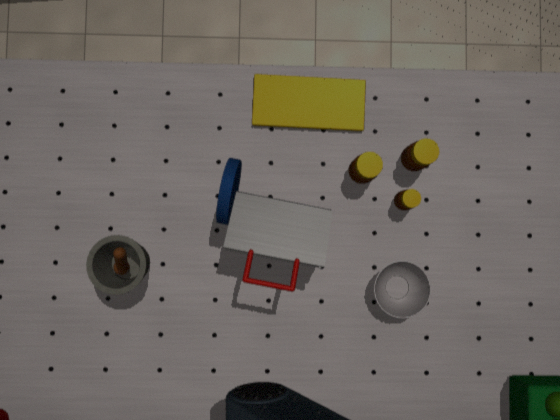

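The top view shows the lid nearly shut, handle bar at about (270,288) and stay at (230,190). There are three jars: (366,167), (420,154) and (408,198), and the last looks smallest (scene (150,234)). I'll enlarge to confirm.

```bash
python3 - <<'E'
import cv2
a=cv2.imread('pics/t1.png')[135:320,205:455];cv2.imwrite('pics/t1c.png',cv2.resize(a,None,fx=3.2,fy=3.2,interpolation=cv2.INTER_CUBIC))
a=cv2.imread('pics/s1.png')[125:300,105:345];cv2.imwrite('pics/s1c.png',cv2.resize(a,None,fx=3.2,fy=3.2,interpolation=cv2.INTER_CUBIC))
E
```

```text
(no output)
```

View pics/t1c.png

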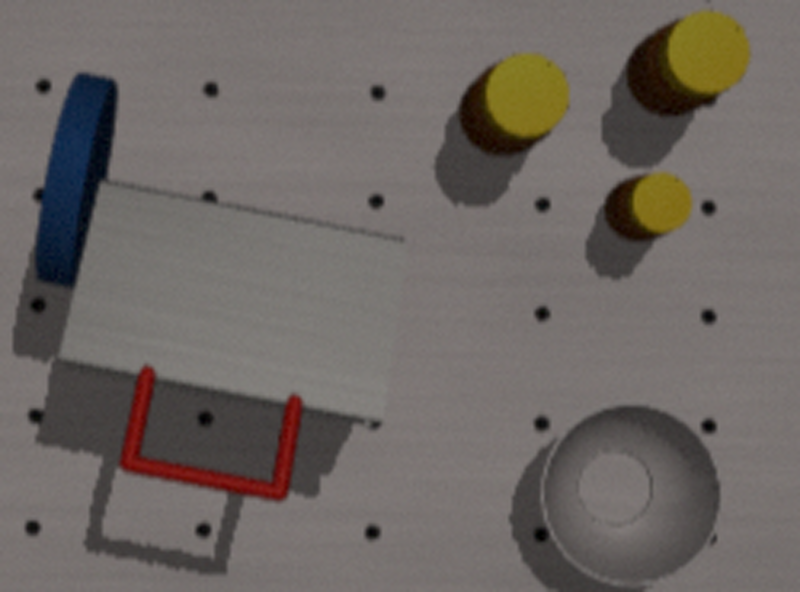

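View pics/s1c.png

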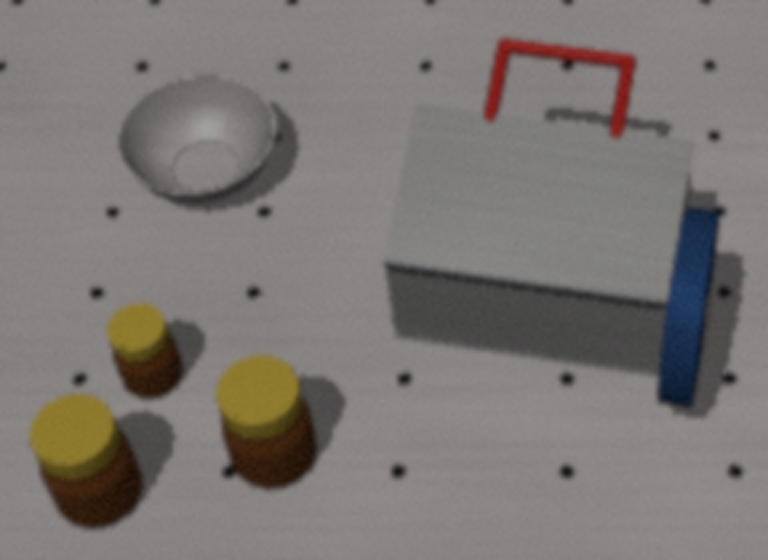

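```bash
cat > fit.py <<'E'
from h import *
from scipy.optimize import least_squares
def bp(p,P): # box frame->world
    return R.from_euler('z',p[2]).apply(P)+[p[0],p[1],0]
def lp(p,P): # lid->world
    return bp(p,R.from_euler('y',p[3]).apply(P)+[.065,0,.1005])
T=lambda u,v:(205+u/3.2,135+v/3.2); S=lambda u,v:(105+u/3.2,125+v/3.2)
obs=[('top','l',(0,.11,.006),T(105,181)),('top','l',(0,-.11,.006),T(404,239)),('top','l',(-.132,.11,.006),T(57,357)),('top','l',(-.132,-.11,.006),T(383,420)),
('top','l',(-.192,0,.003),T(204,478)),('scene','l',(-.192,0,.003),S(567,54)),('scene','l',(0,-.11,.006),S(386,264)),('scene','l',(-.132,-.11,.006),S(415,105)),('scene','l',(-.132,.11,.006),S(692,142)),('scene','b',(.065,-.11,0),S(397,335))]
f=lambda p:np.ravel([proj(c,(lp if k=='l' else bp)(p,np.array(P,float)))[0]-uv for c,k,P,uv in obs])
if __name__=='__main__':
    s=least_squares(f,[.5,0,-.1,.2],loss='soft_l1');p=s.x;print(p,f(p).round(1).reshape(-1,2).tolist())
    print('bar',lp(p,[-.192,0,.003]),'hinge',bp(p,[.065,0,.1005]))
    print('jar top',onz('top',T(662,203),.07),'scene',onz('scene',S(138,327),.07))
    print('others',onz('top',T(527,96),.1),onz('top',T(708,54),.1))
    print('bowl rim',onz('top',T(632,495),.05),'mortar',onz('top',(118,264),.11))
    print('jar rad', .07, np.linalg.norm(onz('top',T(632,203),.07)-onz('top',T(692,203),.07)))
E
python3 fit.py
```

```text
[ 0.56043268 -0.01936076 -0.16854559  0.28724989] [[-2.3, -0.5], [0.7, -0.4], [0.1, 0.5], [-0.8, -0.3], [-0.4, -0.2], [-0.5, 0.3], [-1.1, -1.4], [0.1, -0.3], [0.2, -0.9], [-0.7, 0.2]]
bar [0.4438256  0.00048109 0.15777373] hinge [ 0.62451161 -0.03026443  0.1005    ]
jar top [ 0.63896569 -0.33088673  0.07      ] scene [ 0.64507474 -0.327568    0.07      ]
others [ 0.71050238 -0.22464874  0.1       ] [ 0.74332283 -0.35409683  0.1       ]
bowl rim [ 0.42469813 -0.31543566  0.05      ] mortar [0.47818194 0.33189567 0.11      ]
jar rad 0.07 0.044099305959468794
```

Confirmed: the small jar with centre at crop px (662,203), top px (412,198), has a cap about 45 mm across. The other two, at (366,167) and (420,154), are larger. The jar stands at about (0.641,-0.330). The box yaw is -0.169, the lid angle is about 0.29, and the bar is at (0.444, 0.000, 0.158).

```bash
cat > to.py <<'E'
import sys
from h import *
def to(P,yaw=None):
    s=sense(); r=R.from_quat(s['tool_rot']); M=r.as_matrix()
    d=np.round(M.T@(np.array(P)-s['tcp_pos'])*100,2)
    print('t',round(s['t'],2),'tcp',s['tcp_pos'].round(4),'F',s['force'].round(2),'gap',round(s['finger_gap'],3),'gf',round(s['gripper_force'],1),'tips',manip.tips_ahead)
    print('delta cm',d)
    if yaw is not None: # turn to vertical tool with tool y at yaw
        y=np.array([np.cos(yaw),np.sin(yaw),0]);z=np.array([0,0,-1.]);T=np.c_[np.cross(y,z),y,z]
        print('turn deg',np.degrees(R.from_matrix(M.T@T).as_rotvec()).round(1))
a=[float(v) for v in sys.argv[1:]]; to(a[:3],a[3] if len(a)>3 else None)
E
python3 -m inch '[{"wz":-9.6},{"wz":-9.6},{"wz":-9.6},{"wz":-9.6},{"wz":-9.6},{"wz":-9.6},{"wz":-9.6}]' 0.5 30
python3 to.py 0.444 0.0005 0.300 -0.1685
```

```text
t 0.1 tcp [ 0.1418 -0.6082  0.303 ] F [-0.4  -1.05 -0.14] gap 0.998 gf 0.0 tips 0.0726
delta cm [ 43.24 -52.43   0.42]
turn deg [ -0.1  -0.1 -67.2]invalid input at $[0]: expected keys dx, dy, dz, wx, wy, wz
```

```bash

python3 -m inch '[{"dx":0,"dy":0,"dz":0,"wx":0,"wy":0,"wz":-9.6},{"dx":0,"dy":0,"dz":0,"wx":0,"wy":0,"wz":-9.6},{"dx":0,"dy":0,"dz":0,"wx":0,"wy":0,"wz":-9.6},{"dx":0,"dy":0,"dz":0,"wx":0,"wy":0,"wz":-9.6},{"dx":0,"dy":0,"dz":0,"wx":0,"wy":0,"wz":-9.6},{"dx":0,"dy":0,"dz":0,"wx":0,"wy":0,"wz":-9.6},{"dx":0,"dy":0,"dz":0,"wx":0,"wy":0,"wz":-9.6}]' 0.5 30
python3 to.py 0.444 0.0005 0.300 -0.1685
```

```text
t: 0.98
tcp_pos: [0.1418, -0.6083, 0.3033]
tool_rot: [0.763, 0.647, 0.0, -0.001]
force: [-0.4, -0.3, 0.1]
finger_gap: 0.495
gripper_force: 0.0
t 0.97 tcp [ 0.1418 -0.6083  0.3033] F [-0.37 -0.33  0.08] gap 0.495 gf 0.0 tips 0.0726
delta cm [64.99 19.9   0.41]
turn deg [-0.  -0.1  0.3]
```

```bash

python3 -m inch '[{"dx":5,"dy":1.5,"dz":0,"wx":0,"wy":0,"wz":0},{"dx":5,"dy":1.5,"dz":0,"wx":0,"wy":0,"wz":0},{"dx":5,"dy":1.5,"dz":0,"wx":0,"wy":0,"wz":0},{"dx":5,"dy":1.5,"dz":0,"wx":0,"wy":0,"wz":0},{"dx":5,"dy":1.5,"dz":0,"wx":0,"wy":0,"wz":0},{"dx":5,"dy":1.5,"dz":0,"wx":0,"wy":0,"wz":0},{"dx":5,"dy":1.5,"dz":0,"wx":0,"wy":0,"wz":0},{"dx":5,"dy":1.5,"dz":0,"wx":0,"wy":0,"wz":0},{"dx":5,"dy":1.5,"dz":0,"wx":0,"wy":0,"wz":0},{"dx":5,"dy":1.5,"dz":0,"wx":0,"wy":0,"wz":0}]'
python3 -m inch '[{"dx":5,"dy":1.5,"dz":0,"wx":0,"wy":0,"wz":0},{"dx":5,"dy":1.5,"dz":0,"wx":0,"wy":0,"wz":0},{"dx":5,"dy":1.9,"dz":0,"wx":0,"wy":0,"wz":0},{"dx":0,"dy":0,"dz":0,"wx":0,"wy":0,"wz":0}]'
python3 to.py 0.444 0.0005 0.212 -0.1685
```

```text
t: 2.22
tcp_pos: [0.3742, -0.1395, 0.3039]
tool_rot: [0.764, 0.645, 0.0, 0.0]
force: [1.3, -0.2, -0.4]
finger_gap: 0.5
gripper_force: 0.0
t: 2.72
tcp_pos: [0.4484, 0.0013, 0.3038]
tool_rot: [0.762, 0.647, 0.0, 0.0]
force: [-0.0, -0.9, -0.7]
finger_gap: 0.498
gripper_force: 0.0
t 2.73 tcp [0.4484 0.0013 0.3038] F [-0.01 -0.89 -0.7 ] gap 0.498 gf 0.0 tips 0.0726
delta cm [-0.16 -0.42  9.18]
turn deg [ 0.  -0.   0.3]
```

Descend, close on the bar, then view.

```bash

python3 -m inch '[{"dx":-0.1,"dy":-0.4,"dz":3,"wx":0,"wy":0,"wz":0},{"dx":0,"dy":0,"dz":3,"wx":0,"wy":0,"wz":0},{"dx":0,"dy":0,"dz":2,"wx":0,"wy":0,"wz":0},{"dx":0,"dy":0,"dz":1.2,"wx":0,"wy":0,"wz":0},{"dx":0,"dy":0,"dz":0,"wx":0,"wy":0,"wz":0}]'
python3 -m inch '[{"dx":0,"dy":0,"dz":0,"wx":0,"wy":0,"wz":0},{"dx":0,"dy":0,"dz":0,"wx":0,"wy":0,"wz":0},{"dx":0,"dy":0,"dz":0,"wx":0,"wy":0,"wz":0},{"dx":0,"dy":0,"dz":0,"wx":0,"wy":0,"wz":0},{"dx":0,"dy":0,"dz":0,"wx":0,"wy":0,"wz":0}]' 0.06 25
python3 - <<'E'
from h import *
a=snap('scene','s2.png')[80:230,190:370,::-1];b=snap('top','t2.png')[170:320,190:370,::-1]
cv2.imwrite('pics/c2.png',cv2.resize(np.hstack([a,b]),None,fx=2.2,fy=2.2,interpolation=cv2.INTER_CUBIC))
E
```

```text
t: 3.35
tcp_pos: [0.4427, -0.0023, 0.2114]
tool_rot: [0.765, 0.644, -0.001, -0.001]
force: [-0.1, 0.1, 0.4]
finger_gap: 0.495
gripper_force: 0.0
t: 3.98
tcp_pos: [0.4455, -0.0024, 0.2128]
tool_rot: [0.764, 0.645, 0.002, 0.003]
force: [5.6, -0.7, -0.1]
finger_gap: 0.13
gripper_force: 24.5
```

View pics/c2.png

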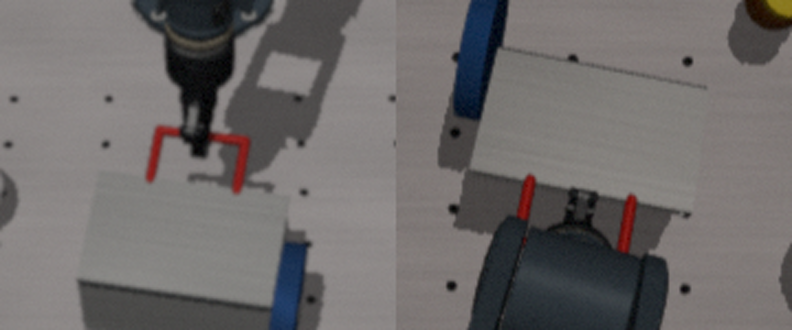

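The pads hold the bar's middle (scene crop about (200,135)), with the inner finger in the handle's gap. The opening of 0.13 (11 mm) matches the bar. Next, the arc steps.

```bash
python3 - <<'E'
import numpy as np
th=np.r_[.287,np.arange(.4,2.05,.1)];x=-.192*np.cos(th)+.003*np.sin(th);z=.192*np.sin(th)+.003*np.cos(th)
for a,b,c,X,Z in zip(th[1:],np.diff(x)*100,-np.diff(z)*100,x[1:],z[1:]):print(round(a,2),'dy %.2f dz %.2f | x %.3f z %.3f'%(b,c,X,Z))
E
```

```text
0.4 dy 0.76 dz -2.03 | x -0.176 z 0.078
0.5 dy 0.86 dz -1.72 | x -0.167 z 0.095
0.6 dy 1.03 dz -1.62 | x -0.157 z 0.111
0.7 dy 1.19 dz -1.51 | x -0.145 z 0.126
0.8 dy 1.33 dz -1.38 | x -0.132 z 0.140
0.9 dy 1.46 dz -1.24 | x -0.117 z 0.152
1.0 dy 1.58 dz -1.09 | x -0.101 z 0.163
1.1 dy 1.68 dz -0.93 | x -0.084 z 0.172
1.2 dy 1.76 dz -0.76 | x -0.067 z 0.180
1.3 dy 1.83 dz -0.58 | x -0.048 z 0.186
1.4 dy 1.88 dz -0.39 | x -0.030 z 0.190
1.5 dy 1.91 dz -0.20 | x -0.011 z 0.192
1.6 dy 1.92 dz -0.01 | x 0.009 z 0.192
1.7 dy 1.91 dz 0.18 | x 0.028 z 0.190
1.8 dy 1.88 dz 0.37 | x 0.047 z 0.186
1.9 dy 1.84 dz 0.56 | x 0.065 z 0.181
2.0 dy 1.77 dz 0.74 | x 0.083 z 0.173
```

```bash

python3 -m inch '[{"dx":0,"dy":0.25,"dz":0,"wx":0,"wy":0,"wz":0},{"dx":0,"dy":0.38,"dz":-1,"wx":0,"wy":0,"wz":0},{"dx":0,"dy":0.38,"dz":-1.02,"wx":0,"wy":0,"wz":0},{"dx":0,"dy":0.42,"dz":-0.87,"wx":0,"wy":0,"wz":0},{"dx":0,"dy":0.44,"dz":-0.85,"wx":0,"wy":0,"wz":0},{"dx":0,"dy":0,"dz":0,"wx":0,"wy":0,"wz":0}]'
python3 to.py 0.444 0.0005 0.212 -0.1685
```

```text
t: 4.82
tcp_pos: [0.463, -0.0054, 0.2505]
tool_rot: [0.764, 0.645, 0.001, 0.002]
force: [6.1, -3.3, -3.3]
finger_gap: 0.128
gripper_force: 24.8
t 4.83 tcp [ 0.463  -0.0054  0.2505] F [ 6.11 -3.3  -3.3 ] gap 0.128 gf 24.8 tips 0.0726
delta cm [ 0.26 -1.99  3.84]
turn deg [ 0.2  0.  -0. ]
```

```bash

python3 -m inch '[{"dx":0,"dy":0.8,"dz":-0.81,"wx":0,"wy":0,"wz":0},{"dx":0,"dy":0.55,"dz":-0.81,"wx":0,"wy":0,"wz":0},{"dx":0,"dy":1.19,"dz":-1.51,"wx":0,"wy":0,"wz":0},{"dx":0,"dy":1.33,"dz":-1.38,"wx":0,"wy":0,"wz":0},{"dx":0,"dy":0,"dz":0,"wx":0,"wy":0,"wz":0}]'
python3 -m inch '[{"dx":0,"dy":1.46,"dz":-1.24,"wx":0,"wy":0,"wz":0},{"dx":0,"dy":1.58,"dz":-1.09,"wx":0,"wy":0,"wz":0},{"dx":0,"dy":1.68,"dz":-0.93,"wx":0,"wy":0,"wz":0},{"dx":0,"dy":0,"dz":0,"wx":0,"wy":0,"wz":0}]'
python3 to.py 0.444 0.0005 0.212 -0.1685
```

```text
t: 5.45
tcp_pos: [0.4998, -0.0118, 0.2957]
tool_rot: [0.764, 0.645, -0.0, 0.0]
force: [-2.3, -4.3, 3.6]
finger_gap: 0.129
gripper_force: 25.3
t: 5.95
tcp_pos: [0.5465, -0.0201, 0.3277]
tool_rot: [0.764, 0.645, -0.0, 0.001]
force: [-1.4, -4.6, 3.9]
finger_gap: 0.133
gripper_force: 25.1
t 5.95 tcp [ 0.5465 -0.0201  0.3277] F [-1.45 -4.61  3.93] gap 0.133 gf 25.1 tips 0.0726
delta cm [  0.32 -10.45  11.56]
turn deg [ 0.   0.1 -0. ]
```

```bash

python3 -m inch '[{"dx":-0.1,"dy":0,"dz":0,"wx":0,"wy":0,"wz":0},{"dx":0,"dy":0,"dz":0,"wx":0,"wy":0,"wz":0},{"dx":0,"dy":0,"dz":0,"wx":0,"wy":0,"wz":0}]' 0.3
python3 -m inch '[{"dx":0,"dy":0.4,"dz":0,"wx":0,"wy":0,"wz":0},{"dx":0,"dy":1.2,"dz":-0.6,"wx":0,"wy":0,"wz":0},{"dx":0,"dy":1.2,"dz":-0.5,"wx":0,"wy":0,"wz":0},{"dx":0,"dy":1.2,"dz":-0.4,"wx":0,"wy":0,"wz":0},{"dx":0,"dy":1.2,"dz":-0.2,"wx":0,"wy":0,"wz":0},{"dx":0,"dy":1.0,"dz":-0.1,"wx":0,"wy":0,"wz":0}]'
python3 to.py 0.6137 -0.0301 0.3465 -0.1685
```

```text
t: 6.32
tcp_pos: [0.5459, -0.0198, 0.3269]
tool_rot: [0.764, 0.645, 0.0, -0.0]
force: [-0.7, -0.8, -0.8]
finger_gap: 0.3
gripper_force: 0.0
t: 7.08
tcp_pos: [0.6084, -0.031, 0.3456]
tool_rot: [0.764, 0.645, 0.0, 0.0]
force: [-2.4, 0.7, 1.6]
finger_gap: 0.306
gripper_force: 1.4
t 7.08 tcp [ 0.6084 -0.031   0.3456] F [-2.4   0.69  1.61] gap 0.306 gf 1.4 tips 0.0726
delta cm [ 0.18  0.51 -0.09]
turn deg [ 0.1  0.  -0. ]
```

```bash

python3 -m inch '[{"dx":0,"dy":0,"dz":0,"wx":0,"wy":0,"wz":0},{"dx":0,"dy":0,"dz":0,"wx":0,"wy":0,"wz":0}]' | grep -E 'force|tcp'
python3 -m inch '[{"dx":0,"dy":0.25,"dz":0,"wx":0,"wy":0,"wz":0},{"dx":0,"dy":0.25,"dz":0,"wx":0,"wy":0,"wz":0},{"dx":0,"dy":0,"dz":0,"wx":0,"wy":0,"wz":0},{"dx":0,"dy":0,"dz":0,"wx":0,"wy":0,"wz":0}]' | grep -E 'force|tcp|t:'
```

```text
tcp_pos: [0.6077, -0.031, 0.345]
force: [-1.5, 0.4, -0.2]
gripper_force: 0.0
t: 7.82
tcp_pos: [0.6119, -0.0316, 0.345]
tool_rot: [0.764, 0.645, -0.0, -0.0]
force: [-2.4, 1.2, 0.7]
gripper_force: 1.3
```

```bash

python3 -m inch '[{"dx":0,"dy":0.25,"dz":0,"wx":0,"wy":0,"wz":0},{"dx":0,"dy":0.25,"dz":0,"wx":0,"wy":0,"wz":0},{"dx":0,"dy":0,"dz":0,"wx":0,"wy":0,"wz":0},{"dx":0,"dy":0,"dz":0,"wx":0,"wy":0,"wz":0}]' | grep -E 'force|tcp'
```

```text
tcp_pos: [0.6176, -0.0325, 0.345]
force: [-1.9, -0.2, 0.9]
gripper_force: 0.4
```

```bash

python3 -m inch '[{"dx":0,"dy":0.2,"dz":0,"wx":0,"wy":0,"wz":0},{"dx":0,"dy":0.2,"dz":0,"wx":0,"wy":0,"wz":0},{"dx":0,"dy":0,"dz":0,"wx":0,"wy":0,"wz":0},{"dx":0,"dy":0,"dz":0,"wx":0,"wy":0,"wz":0}]' | grep -E 'force|tcp'
```

```text
tcp_pos: [0.6213, -0.0332, 0.345]
force: [-1.6, -0.5, 0.7]
gripper_force: 0.7
```

```bash

python3 -m inch '[{"dx":0,"dy":0.2,"dz":0,"wx":0,"wy":0,"wz":0},{"dx":0,"dy":0.2,"dz":0.05,"wx":0,"wy":0,"wz":0},{"dx":0,"dy":0,"dz":0,"wx":0,"wy":0,"wz":0}]' | grep -E 'force|tcp'
```

```text
tcp_pos: [0.6253, -0.0339, 0.3444]
force: [-1.9, 0.3, 0.5]
gripper_force: 0.8
```

```bash

python3 -m inch '[{"dx":0,"dy":0.15,"dz":0,"wx":0,"wy":0,"wz":0},{"dx":0,"dy":0.15,"dz":0,"wx":0,"wy":0,"wz":0},{"dx":0,"dy":0,"dz":0,"wx":0,"wy":0,"wz":0}]' | grep -E 'force|tcp'
```

```text
tcp_pos: [0.6283, -0.0344, 0.3445]
force: [-2.1, 0.1, 0.5]
gripper_force: 0.9
```

```bash

python3 -m inch '[{"dx":0,"dy":0.2,"dz":0,"wx":0,"wy":0,"wz":0},{"dx":0,"dy":0.2,"dz":0.05,"wx":0,"wy":0,"wz":0},{"dx":0,"dy":0,"dz":0,"wx":0,"wy":0,"wz":0}]' | grep -E 'force|tcp'
```

```text
tcp_pos: [0.6323, -0.0351, 0.3439]
force: [-1.7, -0.5, 1.6]
gripper_force: 0.7
```

```bash

python3 -m inch '[{"dx":0,"dy":0.15,"dz":0,"wx":0,"wy":0,"wz":0},{"dx":0,"dy":0.15,"dz":0,"wx":0,"wy":0,"wz":0},{"dx":0,"dy":0,"dz":0,"wx":0,"wy":0,"wz":0}]' | grep -E 'force|tcp'
```

```text
tcp_pos: [0.6347, -0.0355, 0.344]
force: [-3.1, 0.8, 1.1]
gripper_force: 1.6
```

Force rises a little, so smaller steps.

```bash

python3 -m inch '[{"dx":0,"dy":0.2,"dz":0,"wx":0,"wy":0,"wz":0},{"dx":0,"dy":0,"dz":0,"wx":0,"wy":0,"wz":0},{"dx":0,"dy":0,"dz":0,"wx":0,"wy":0,"wz":0}]' | grep -E 'force|tcp'
```

```text
tcp_pos: [0.6363, -0.0358, 0.3439]
force: [-4.7, 1.5, 2.3]
gripper_force: 2.5
```

```bash

python3 -m inch '[{"dx":0,"dy":0.1,"dz":0,"wx":0,"wy":0,"wz":0},{"dx":0,"dy":0,"dz":0,"wx":0,"wy":0,"wz":0},{"dx":0,"dy":0,"dz":0,"wx":0,"wy":0,"wz":0}]' | grep -E 'force|tcp'
```

```text
tcp_pos: [0.6368, -0.0358, 0.3439]
force: [-6.6, 0.1, 3.1]
gripper_force: 3.1
```

```bash

python3 -m inch '[{"dx":0,"dy":0,"dz":0,"wx":0,"wy":0,"wz":0},{"dx":0,"dy":0,"dz":0,"wx":0,"wy":0,"wz":0}]' | grep -E 'force|tcp'
```

```text
tcp_pos: [0.6368, -0.0358, 0.3439]
force: [-6.4, -0.1, 2.3]
gripper_force: 3.1
```

```bash

python3 -m inch '[{"dx":0,"dy":0.05,"dz":0,"wx":0,"wy":0,"wz":0},{"dx":0,"dy":0,"dz":0,"wx":0,"wy":0,"wz":0},{"dx":0,"dy":0,"dz":0,"wx":0,"wy":0,"wz":0}]' | grep -E 'force|tcp'
```

```text
tcp_pos: [0.6371, -0.0359, 0.3439]
force: [-6.6, 0.1, 1.9]
gripper_force: 3.4
```

The stop is felt at about 6.5 N, held, with θ ≈ 1.66. Back off and lift clear, then turn.

```bash

python3 -m inch '[{"dx":0,"dy":-0.3,"dz":0,"wx":0,"wy":0,"wz":0},{"dx":0,"dy":-0.5,"dz":0,"wx":0,"wy":0,"wz":0},{"dx":0,"dy":0,"dz":0,"wx":0,"wy":0,"wz":0}]' | grep -E 'force|tcp'
python3 -m inch '[{"dx":0,"dy":0,"dz":-1,"wx":0,"wy":0,"wz":0},{"dx":0,"dy":0,"dz":-2.5,"wx":0,"wy":0,"wz":0},{"dx":0,"dy":0,"dz":-3,"wx":0,"wy":0,"wz":0},{"dx":0,"dy":0,"dz":-2,"wx":0,"wy":0,"wz":0}]' | grep -E 'force|tcp'
python3 -m inch '[{"dx":-4,"dy":0,"dz":0,"wx":0,"wy":0,"wz":0},{"dx":-5,"dy":0,"dz":0,"wx":0,"wy":0,"wz":0},{"dx":-5,"dy":0,"dz":0,"wx":0,"wy":0,"wz":0},{"dx":-5,"dy":0,"dz":0,"wx":0,"wy":0,"wz":9},{"dx":0,"dy":0,"dz":0,"wx":0,"wy":0,"wz":9},{"dx":0,"dy":0,"dz":0,"wx":0,"wy":0,"wz":9},{"dx":0,"dy":0,"dz":0,"wx":0,"wy":0,"wz":9},{"dx":0,"dy":0,"dz":0,"wx":0,"wy":0,"wz":9},{"dx":0,"dy":0,"dz":0,"wx":0,"wy":0,"wz":9},{"dx":0,"dy":0,"dz":0,"wx":0,"wy":0,"wz":6.3}]' 0.85
python3 to.py 0.641 -0.330 0.24 -1.222
python3 - <<'E'
from h import *
a=snap('scene','s3.png');b=snap('top','t3.png')
a=a[60:300,90:350,::-1];b=b[110:350,190:450,::-1]
cv2.imwrite('pics/c3.png',cv2.resize(np.hstack([a,b]),None,fx=1.5,fy=1.5,interpolation=cv2.INTER_CUBIC))
E
```

```text
tcp_pos: [0.6308, -0.0348, 0.3442]
force: [0.5, -0.1, -1.4]
gripper_force: 0.0
tcp_pos: [0.6312, -0.0349, 0.4316]
force: [0.7, -0.1, 0.2]
gripper_force: 0.0
t: 13.82
tcp_pos: [0.5989, -0.2222, 0.4299]
tool_rot: [0.985, 0.172, 0.001, 0.001]
force: [0.1, 0.2, 0.0]
finger_gap: 0.851
gripper_force: 0.0
t 13.82 tcp [ 0.5989 -0.2222  0.4299] F [0.09 0.2  0.04] gap 0.851 gf 0.0 tips 0.0726
delta cm [ 0.29 11.54 19.01]
turn deg [ 0.1 -0.1 -0.2]
```

View pics/c3.png

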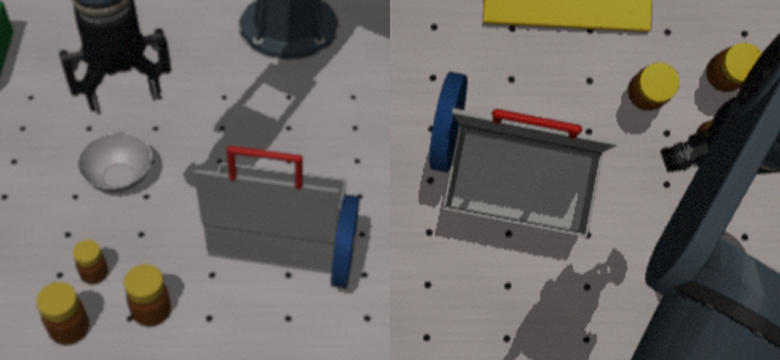

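The lid stays back by itself, bar at crop (537,122) in the top half, and the box is open and empty. Now for the small jar (scene crop (90,260)).

```bash

python3 -m inch '[{"dx":0.1,"dy":4,"dz":1,"wx":0,"wy":0,"wz":0},{"dx":0.2,"dy":4.5,"dz":4,"wx":0,"wy":0,"wz":0},{"dx":0,"dy":3,"dz":5,"wx":0,"wy":0,"wz":0},{"dx":0,"dy":0,"dz":5,"wx":0,"wy":0,"wz":0},{"dx":0,"dy":0,"dz":4,"wx":0,"wy":0,"wz":0},{"dx":0,"dy":0,"dz":0,"wx":0,"wy":0,"wz":0}]' 
python3 to.py 0.641 -0.330 0.104 -1.222
python3 - <<'E'
from h import *
a=snap('scene','s4.png');a=a[150:310,90:270,::-1]
cv2.imwrite('pics/c4.png',cv2.resize(a,None,fx=3.5,fy=3.5,interpolation=cv2.INTER_CUBIC))
print(proj('scene',[[.641,-.33,.07],[.641,-.33,0]]))
E
```

```text
t: 14.68
tcp_pos: [0.6391, -0.3282, 0.235]
tool_rot: [0.985, 0.174, -0.003, -0.003]
force: [-0.6, -0.3, 0.9]
finger_gap: 0.849
gripper_force: 0.0
t 14.68 tcp [ 0.6391 -0.3282  0.235 ] F [-0.61 -0.27  0.87] gap 0.849 gf 0.0 tips 0.0726
delta cm [ 0.18  0.33 13.09]
turn deg [-0.4  0.3  0.1]
[[147.38126362 225.82096157]
 [152.91416168 241.3123018 ]]
```

View pics/c4.png

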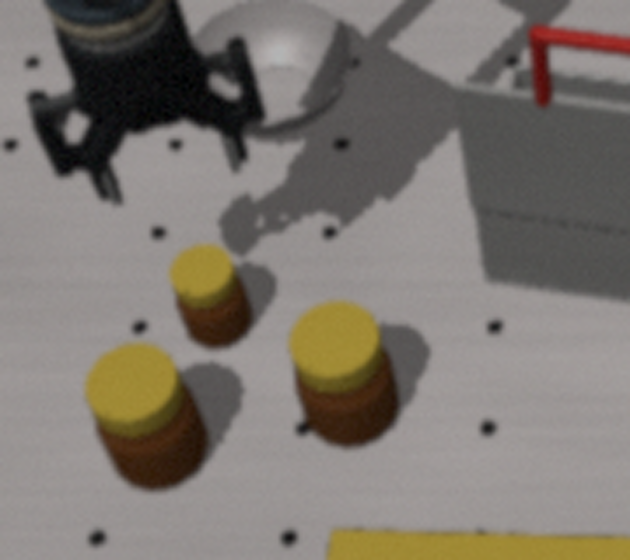

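The small jar's cap is at crop (203,270), full px (148,227), close to the predicted (147,226). I shift about 1.5 mm further in x and descend.

```bash

python3 -m inch '[{"dx":0.3,"dy":0.2,"dz":3,"wx":0,"wy":0,"wz":0},{"dx":0,"dy":0,"dz":4,"wx":0,"wy":0,"wz":0},{"dx":0,"dy":0,"dz":4,"wx":0,"wy":0,"wz":0},{"dx":0,"dy":0,"dz":2,"wx":0,"wy":0,"wz":0},{"dx":0,"dy":0,"dz":0,"wx":0,"wy":0,"wz":0},{"dx":0,"dy":0,"dz":0,"wx":0,"wy":0,"wz":0}]' 
python3 -m inch '[{"dx":0,"dy":0,"dz":0,"wx":0,"wy":0,"wz":0},{"dx":0,"dy":0,"dz":0,"wx":0,"wy":0,"wz":0},{"dx":0,"dy":0,"dz":0,"wx":0,"wy":0,"wz":0},{"dx":0,"dy":0,"dz":0,"wx":0,"wy":0,"wz":0},{"dx":0,"dy":0,"dz":0,"wx":0,"wy":0,"wz":0}]' 0.4 30
```

```text
t: 15.48
tcp_pos: [0.6456, -0.3308, 0.1115]
tool_rot: [0.985, 0.174, 0.002, 0.002]
force: [0.5, -0.0, 0.6]
finger_gap: 0.853
gripper_force: 0.0
t: 16.1
tcp_pos: [0.6449, -0.3302, 0.1112]
tool_rot: [0.985, 0.174, 0.001, 0.001]
force: [-0.5, 1.4, 6.4]
finger_gap: 0.52
gripper_force: 29.1
```

Opening reads 44 mm, so the pads are on the narrower cap. Regrip 9 mm lower on the body.

```bash

python3 -m inch '[{"dx":0,"dy":0,"dz":0,"wx":0,"wy":0,"wz":0},{"dx":0,"dy":0,"dz":0,"wx":0,"wy":0,"wz":0},{"dx":0,"dy":0,"dz":0.4,"wx":0,"wy":0,"wz":0},{"dx":0,"dy":0,"dz":0.5,"wx":0,"wy":0,"wz":0},{"dx":0,"dy":0,"dz":0,"wx":0,"wy":0,"wz":0}]' 0.85
python3 -m inch '[{"dx":0,"dy":0,"dz":0,"wx":0,"wy":0,"wz":0},{"dx":0,"dy":0,"dz":0,"wx":0,"wy":0,"wz":0},{"dx":0,"dy":0,"dz":0,"wx":0,"wy":0,"wz":0},{"dx":0,"dy":0,"dz":0,"wx":0,"wy":0,"wz":0},{"dx":0,"dy":0,"dz":0,"wx":0,"wy":0,"wz":0}]' 0.4 35
python3 -m inch '[{"dx":0,"dy":0,"dz":-0.5,"wx":0,"wy":0,"wz":0},{"dx":0,"dy":0,"dz":-0.5,"wx":0,"wy":0,"wz":0},{"dx":0,"dy":0,"dz":0,"wx":0,"wy":0,"wz":0},{"dx":0,"dy":0,"dz":0,"wx":0,"wy":0,"wz":0}]'
```

```text
t: 16.73
tcp_pos: [0.6437, -0.3296, 0.0989]
tool_rot: [0.985, 0.174, -0.001, -0.001]
force: [-0.9, 0.2, 0.4]
finger_gap: 0.848
gripper_force: 0.0
t: 17.35
tcp_pos: [0.6444, -0.3301, 0.1004]
tool_rot: [0.985, 0.174, 0.0, 0.0]
force: [0.5, -0.3, 3.3]
finger_gap: 0.561
gripper_force: 36.7
t: 17.85
tcp_pos: [0.644, -0.3298, 0.1098]
tool_rot: [0.985, 0.174, -0.0, -0.0]
force: [0.2, -0.1, -3.1]
finger_gap: 0.557
gripper_force: 36.6
```

```bash

python3 -m inch '[{"dx":0,"dy":0,"dz":-2,"wx":0,"wy":0,"wz":0},{"dx":0,"dy":0,"dz":-4,"wx":0,"wy":0,"wz":0},{"dx":0,"dy":0,"dz":-4,"wx":0,"wy":0,"wz":0},{"dx":0,"dy":0,"dz":-4,"wx":0,"wy":0,"wz":5},{"dx":0,"dy":0,"dz":-4,"wx":0,"wy":0,"wz":5},{"dx":0,"dy":0,"dz":-4,"wx":0,"wy":0,"wz":5},{"dx":0,"dy":0,"dz":-4,"wx":0,"wy":0,"wz":5},{"dx":0,"dy":0,"dz":-4,"wx":0,"wy":0,"wz":5},{"dx":0,"dy":0,"dz":-3,"wx":0,"wy":0,"wz":4.7},{"dx":0,"dy":0,"dz":0,"wx":0,"wy":0,"wz":0}]'
python3 to.py 0.549 -0.0276 0.44 -1.7393
```

```text
t: 19.1
tcp_pos: [0.6446, -0.3301, 0.4451]
tool_rot: [0.996, -0.084, 0.004, 0.002]
force: [0.6, 0.5, -2.6]
finger_gap: 0.558
gripper_force: 36.9
t 19.1 tcp [ 0.6446 -0.3301  0.4451] F [ 0.55  0.51 -2.6 ] gap 0.558 gf 36.9 tips 0.0726
delta cm [-14.49 -28.23   0.29]
turn deg [ 0.2 -0.5  0. ]
```

```bash

python3 -m inch '[{"dx":-1,"dy":-2,"dz":0,"wx":0,"wy":0,"wz":0},{"dx":-2.1,"dy":-4,"dz":0,"wx":0,"wy":0,"wz":0},{"dx":-2.1,"dy":-4,"dz":0,"wx":0,"wy":0,"wz":0},{"dx":-2.1,"dy":-4,"dz":0,"wx":0,"wy":0,"wz":0},{"dx":-2.1,"dy":-4,"dz":0,"wx":0,"wy":0,"wz":0},{"dx":-2.1,"dy":-4,"dz":0,"wx":0,"wy":0,"wz":0},{"dx":-2.1,"dy":-4,"dz":0,"wx":0,"wy":0,"wz":0},{"dx":-0.9,"dy":-2.2,"dz":0,"wx":0,"wy":0,"wz":0},{"dx":0,"dy":0,"dz":0,"wx":0,"wy":0,"wz":0}]'
python3 -m inch '[{"dx":0,"dy":0,"dz":0,"wx":0,"wy":0,"wz":0},{"dx":0,"dy":0,"dz":0,"wx":0,"wy":0,"wz":0}]'
python3 to.py 0.549 -0.0276 0.22 -1.7393
```

```text
t: 20.23
tcp_pos: [0.5472, -0.0256, 0.4389]
tool_rot: [0.997, -0.082, -0.001, -0.0]
force: [0.9, -0.1, -2.9]
finger_gap: 0.565
gripper_force: 37.0
t: 20.48
tcp_pos: [0.5488, -0.0285, 0.4395]
tool_rot: [0.996, -0.085, -0.0, 0.0]
force: [0.3, 0.8, -2.6]
finger_gap: 0.559
gripper_force: 37.0
t 20.48 tcp [ 0.5488 -0.0285  0.4395] F [ 0.32  0.8  -2.6 ] gap 0.559 gf 37.0 tips 0.0726
delta cm [ 1.000e-02 -1.000e-01  2.195e+01]
turn deg [ 0.   0.  -0.1]
```

Descend to 3.5 cm above the rim first and check with both cameras.

```bash

python3 -m inch '[{"dx":0,"dy":-0.1,"dz":2,"wx":0,"wy":0,"wz":0},{"dx":0,"dy":0,"dz":4,"wx":0,"wy":0,"wz":0},{"dx":0,"dy":0,"dz":4,"wx":0,"wy":0,"wz":0},{"dx":0,"dy":0,"dz":4,"wx":0,"wy":0,"wz":0},{"dx":0,"dy":0,"dz":4,"wx":0,"wy":0,"wz":0},{"dx":0,"dy":0,"dz":2.5,"wx":0,"wy":0,"wz":0},{"dx":0,"dy":0,"dz":0,"wx":0,"wy":0,"wz":0},{"dx":0,"dy":0,"dz":0,"wx":0,"wy":0,"wz":0}]'
python3 to.py 0.549 -0.0276 0.104 -1.7393
python3 - <<'E'
from h import *
a=snap('scene','s5.png');b=snap('top','t5.png')
a=a[60:260,180:380,::-1];b=b[140:340,190:390,::-1]
cv2.imwrite('pics/c5.png',cv2.resize(np.hstack([a,b]),None,fx=2,fy=2,interpolation=cv2.INTER_CUBIC))
E
```

```text
t: 21.48
tcp_pos: [0.5499, -0.0273, 0.2359]
tool_rot: [0.996, -0.085, 0.001, 0.0]
force: [-0.2, -1.1, -1.6]
finger_gap: 0.558
gripper_force: 37.2
t 21.48 tcp [ 0.5499 -0.0273  0.2359] F [-0.16 -1.12 -1.63] gap 0.558 gf 37.2 tips 0.0726
delta cm [-0.11  0.04 13.19]
turn deg [ 0.  -0.1 -0.1]
```

View pics/c5.png

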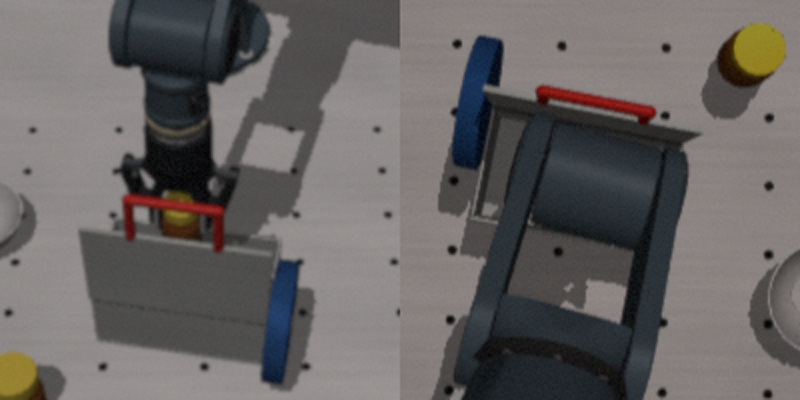

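The jar hangs upright over the opening (cap at scene crop (180,207)), clear of the lid, and the bar is unmoved. Lowering it.

```bash

python3 -m inch '[{"dx":-0.1,"dy":0,"dz":2,"wx":0,"wy":0,"wz":0},{"dx":0,"dy":0,"dz":2.5,"wx":0,"wy":0,"wz":0},{"dx":0,"dy":0,"dz":2.5,"wx":0,"wy":0,"wz":0},{"dx":0,"dy":0,"dz":2.5,"wx":0,"wy":0,"wz":0},{"dx":0,"dy":0,"dz":1.5,"wx":0,"wy":0,"wz":0},{"dx":0,"dy":0,"dz":0.8,"wx":0,"wy":0,"wz":0},{"dx":0,"dy":0,"dz":0,"wx":0,"wy":0,"wz":0},{"dx":0,"dy":0,"dz":0,"wx":0,"wy":0,"wz":0}]'
python3 to.py 0.549 -0.0276 0.104 -1.7393
```

```text
t: 22.58
tcp_pos: [0.5484, -0.0265, 0.1178]
tool_rot: [0.996, -0.084, 0.001, 0.0]
force: [1.0, 0.5, -1.9]
finger_gap: 0.561
gripper_force: 37.2
t 22.57 tcp [ 0.5484 -0.0265  0.1178] F [ 1.01  0.51 -1.89] gap 0.561 gf 37.2 tips 0.0726
delta cm [0.07 0.1  1.38]
turn deg [ 0.  -0.1 -0. ]
```

```bash

python3 -m inch '[{"dx":0,"dy":0,"dz":0.3,"wx":0,"wy":0,"wz":0},{"dx":0,"dy":0,"dz":0.3,"wx":0,"wy":0,"wz":0},{"dx":0,"dy":0,"dz":0.2,"wx":0,"wy":0,"wz":0},{"dx":0,"dy":0,"dz":0.2,"wx":0,"wy":0,"wz":0},{"dx":0,"dy":0,"dz":0,"wx":0,"wy":0,"wz":0},{"dx":0,"dy":0,"dz":0,"wx":0,"wy":0,"wz":0}]' | grep -E 'force|tcp'
```

```text
tcp_pos: [0.5479, -0.0264, 0.107]
force: [-1.0, 0.3, -2.3]
gripper_force: 37.2
```

```bash

python3 -m inch '[{"dx":0,"dy":0,"dz":0.1,"wx":0,"wy":0,"wz":0},{"dx":0,"dy":0,"dz":0.1,"wx":0,"wy":0,"wz":0},{"dx":0,"dy":0,"dz":0,"wx":0,"wy":0,"wz":0},{"dx":0,"dy":0,"dz":0,"wx":0,"wy":0,"wz":0}]' | grep -E 'force|tcp'
```

```text
tcp_pos: [0.5479, -0.0264, 0.105]
force: [0.2, 0.2, -2.5]
gripper_force: 37.2
```

```bash

python3 -m inch '[{"dx":0,"dy":0,"dz":0.1,"wx":0,"wy":0,"wz":0},{"dx":0,"dy":0,"dz":0,"wx":0,"wy":0,"wz":0},{"dx":0,"dy":0,"dz":0,"wx":0,"wy":0,"wz":0}]' | grep -E 'force|tcp'
```

```text
tcp_pos: [0.548, -0.0264, 0.1044]
force: [-0.9, 0.8, 1.4]
gripper_force: 37.6
```

```bash

python3 -m inch '[{"dx":0,"dy":0,"dz":0.1,"wx":0,"wy":0,"wz":0},{"dx":0,"dy":0,"dz":0,"wx":0,"wy":0,"wz":0},{"dx":0,"dy":0,"dz":0,"wx":0,"wy":0,"wz":0}]' | grep -E 'force|tcp'
```

```text
tcp_pos: [0.548, -0.0264, 0.1043]
force: [-2.0, 0.7, 9.3]
gripper_force: 38.3
```

The jar has touched the floor. Ease off, release, rise straight up and check.

```bash

python3 -m inch '[{"dx":0,"dy":0,"dz":-0.12,"wx":0,"wy":0,"wz":0},{"dx":0,"dy":0,"dz":0,"wx":0,"wy":0,"wz":0}]' | grep force
python3 -m inch '[{"dx":0,"dy":0,"dz":0,"wx":0,"wy":0,"wz":0},{"dx":0,"dy":0,"dz":0,"wx":0,"wy":0,"wz":0},{"dx":0,"dy":0,"dz":0,"wx":0,"wy":0,"wz":0},{"dx":0,"dy":0,"dz":0,"wx":0,"wy":0,"wz":0}]' 0.85
python3 -m inch '[{"dx":0,"dy":0,"dz":-1,"wx":0,"wy":0,"wz":0},{"dx":0,"dy":0,"dz":-2,"wx":0,"wy":0,"wz":0},{"dx":0,"dy":0,"dz":-4,"wx":0,"wy":0,"wz":0},{"dx":0,"dy":0,"dz":-5,"wx":0,"wy":0,"wz":0},{"dx":0,"dy":0,"dz":-5,"wx":0,"wy":0,"wz":0},{"dx":0,"dy":0,"dz":-5,"wx":0,"wy":0,"wz":0},{"dx":0,"dy":0,"dz":-5,"wx":0,"wy":0,"wz":0},{"dx":0,"dy":0,"dz":-5,"wx":0,"wy":0,"wz":0},{"dx":0,"dy":0,"dz":-3,"wx":0,"wy":0,"wz":0},{"dx":0,"dy":0,"dz":0,"wx":0,"wy":0,"wz":0}]'
python3 -m inch '[{"dx":-3,"dy":3,"dz":0,"wx":0,"wy":0,"wz":0},{"dx":-3,"dy":5,"dz":0,"wx":0,"wy":0,"wz":0},{"dx":-3,"dy":5,"dz":0,"wx":0,"wy":0,"wz":0},{"dx":0,"dy":5,"dz":0,"wx":0,"wy":0,"wz":0},{"dx":0,"dy":5,"dz":0,"wx":0,"wy":0,"wz":0},{"dx":0,"dy":4,"dz":0,"wx":0,"wy":0,"wz":0},{"dx":0,"dy":0,"dz":0,"wx":0,"wy":0,"wz":0},{"dx":0,"dy":0,"dz":0,"wx":0,"wy":0,"wz":0}]'
python3 - <<'E'
from h import *
a=snap('scene','s6.png');b=snap('top','t6.png')
a=a[100:300,180:380,::-1];b=b[140:340,190:390,::-1]
cv2.imwrite('pics/c6.png',cv2.resize(np.hstack([a,b]),None,fx=2,fy=2,interpolation=cv2.INTER_CUBIC))
E
```

```text
force: [-0.2, 0.4, 3.8]
gripper_force: 37.7
t: 25.32
tcp_pos: [0.5479, -0.0264, 0.1041]
tool_rot: [0.996, -0.084, -0.0, -0.0]
force: [-0.1, 0.9, -0.3]
finger_gap: 0.847
gripper_force: 0.0
t: 26.58
tcp_pos: [0.5483, -0.0264, 0.4576]
tool_rot: [0.996, -0.084, 0.004, 0.001]
force: [0.1, 0.2, 0.2]
finger_gap: 0.852
gripper_force: 0.0
t: 27.58
tcp_pos: [0.4132, -0.2765, 0.4529]
tool_rot: [0.996, -0.085, -0.001, -0.001]
force: [0.2, 0.9, -0.5]
finger_gap: 0.853
gripper_force: 0.0
```

View pics/c6.png

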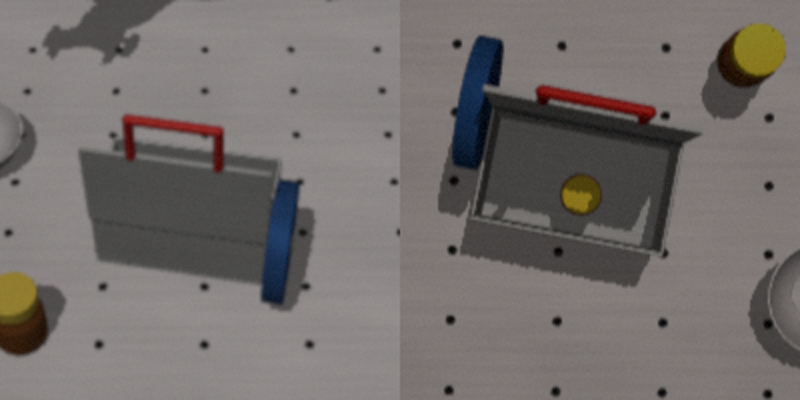

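The jar stands upright on the box floor (top crop (580,195)). The lid bar is at the same pixels as in the previous picture, and the robot is clear of everything. Handing in.

```bash
python3 -c "
from station import workorder
print(workorder.sign_off())"
```

```text
the job is handed in; nothing more can be done
None
```

I handed the job in at about 28 s of the 72 s: the lid was pressed to about 6.5 N at its stop and stayed open when let go, and the smallest jar stands upright on the box floor; the mortar and bowl were not touched.

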